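Close the seed tumbler's jar and hold its lock pin out

ROBOT

A 6-joint arm with a two-finger parallel gripper is mounted at the origin on the work surface. World frame = base frame: x ahead of the robot, y to its left, z up, the work surface at z = 0. Lengths are in m, angles in degrees, forces in N, time in s.
With the tool pointing down it reaches from about 0.35 to 0.8 m from the base axis. Payload 7.3 kg.
Tool frame: the origin (TCP) lies between the finger pads; the fingertips stand ahead of it and the grasp point (between the pads) lies 8 mm behind it (manip.tcp_to_tips is the z of the fingertips in the tool frame, in m); z points along the fingers, y is the line along which they close (so a half turn about z gives the same grasp; the last joint's range is limited). The gripper opens to 85 mm and grips with 20 to 120 N. Pads are 22 mm wide; open, the fingers measure 114 mm over their backs; the gripper's body (76 mm by 85 mm) begins 54 mm behind the grasp point. The pads swing forward as they close: fully open they stand 13 mm farther back than shut.
Start: joints at [54.832, 19.595, 87.324, -0, 73.075, -8.365], TCP at [0.237, 0.469, 0.242] pointing down, gripper open.
Joint ranges: [-145.02, 145.02], [-44.19, 115.74], [2.07, 154.8], [-57.11, 237.11], [16.16, 152.29], [-177.93, 177.93]. Speed limits (degrees/s): [147.25, 147.25, 180, 180, 180, 180].

INTERFACE

Orientations are given as a 3x3 rotation matrix whose columns are the frame's x, y, z axes.
In Python, from plant import readout, vision, ticket, manip gives the robot as it stands.
- The arm moves only by the shell command python3 -m pendant 'ROWS' [FORCE]. ROWS is a JSON object whose one key "motion" holds one flat list of numbers, 5 for each row, row after row: the opening, from 0 (shut) to 1 (fully open), then the shift along the tool's x, y, z in mm, then the turn about the tool's z in degrees. A call has 1 to 5 rows; each row is the pose to reach, as a shift and turn from the pose commanded when the call began, along the tool's axes at that moment; what a row does not reach only later rows make up. A row lasts 1/10 s, in which the tool goes at most 50 mm and 8.59 degrees, less where a joint would pass 70% of its speed; a pose out of reach is approached as far as the arm can. A call with a gripper value outside its range is refused whole. The fingers move at their own pace and stop on an object; FORCE is the grip in N (left out, the last holds). Time passes only in rows, so rows that repeat a pose let the fingers close. It gives the time, the measured TCP pose, the force, the opening and the grip force at its end, in the units of the state.
- readout.get_state(): the state, without advancing time (a new reading comes with each control period).
- vision.snapshot(name): name is "scene" or "top" or "wrist"; returns the picture (384x512x3 uint8, blue, green, red); there is no depth.
- vision.get_calibration(name): a dict with "vertical_fov" (degrees; the focal length in pixels is half the picture's height over the tangent of half this angle, whatever the lens; pixels are square), "cx", "cy" (the principal point, pixels), "extrinsics" (4x4, takes a point from camera to world coordinates). Camera axes: x right, y up, looking along -z (the intrinsics and any distortion apply to the point x, -y, -z); pixel columns grow to the right and rows downward; lengths in m; the calibration is good to about 2 mm. A picture is of the moment at which its call begins: read the wrist's pose just before it. get_calibration takes no time and is no camera call; for the wrist camera it gives the pose at the moment of the call.
- ticket.hand_in(): hands the job in; it is judged then, once.
The state is a dict: "time_s": time; "q": joint angles; "dq": joint speeds; "effort": joint torques, N m; "tcp_pos": TCP position; "ee_rot": TCP orientation; "ft_force": force on the tool from outside, world axes, zero at the start; "moment": the same for the moment, N m; "width": opening from 0.0 (shut) to 1.0 (fully open); "grasp_force": force on a finger pad.
Only numpy, scipy, OpenCV 4.12 (cv2) and the standard library are available. Lean on these libraries where they do the work, as an engineer would, in place of code of your own. Each camera call takes 0.05 s, during which the arm holds its last target. There are 200 camera calls.

TASK

Get the bakery's seed tumbler ready to mix: first screw the bar-topped cap of the jar in the tumbler fully tight (clockwise from above), and only then pull the tumbler's sprung lock pin fully back by its black knob, so that the jar tips over by itself as far as it goes. Finish while still gripping the knob and holding the pin fully back; do not let go at the end. Leave the spare jar and the other things on the table where they are.

Things in the scene. Friction and masses are not known exactly. Their poses are not given: they have to be found in the camera images.
- tumbler: seed tumbler, fixed: base plate 150 (x) x 190 (y) x 14 mm, two side plates 8 mm thick at y = +-66 mm (tops 162 mm at +y, 124 mm at -y) carrying a steel jar 82 mm across on a pivot along y, 105 mm above the table. Origin: centre of the base's underside, z up; the lock pin with its black knob is on the +y side. Yaw varies within +-0.5 rad.
- jar_cap (a joint): turn of the jar's screw cap about the upright axis, rad: 0 = fully tight (hard stop), positive = loose (anticlockwise from above), at most 1.5; starts 0.7 to 1.3 loose. Turning takes 0.12 N m; the cap stays where it is left, cannot come off and does not rise. At 0 its bar lies along the tumbler's x, at value a it is turned by +a about z.
- cap_grip (a point): grip point on the cap's axis, inside the bar, 200 mm above the table (jar upright). The cap: dark disc 72 mm across, top face 178 mm above the table, and on it a bar 48 mm long, 14 mm wide, from 178 to 208 mm, to be pinched across its width from above. Keep the fingertips above 178 mm. The frame turns with the cap, x along the bar.
- lock_pin (a joint): travel of the sprung lock pin, m: 0 = seated in its hole in the jar's cradle, grows as the knob is pulled outward along the tumbler's +y, 0.016 = fully back (hard stop). The spring pulls back with 7 N seated, 11 N fully back. The jar is locked until the pin has come out about 9 mm.
- pin_knob: lock pin (8 mm) with a black round pull knob, axis level along the tumbler's y. Origin: the pin's inner tip, seated 50 mm from the tumbler's centre in +y, 145 mm above the table. The knob runs from 58 to 87 mm outward of it: grip 26 mm diameter, last 6 mm a flange of 32 mm; a fixed guide bush of 26 mm diameter ends at 44 mm. Nothing stands above or beside the knob.
- knob_grip (a point): grip point on the knob's axis, 70 mm outward of the pin's tip, 145 mm above the table: pinch here from above with the fingers closing along the tumbler's x. Moves with the knob.
- jar_tilt (a joint): tilt of the jar about the pivot, rad: 0 = upright, held by the pin (about 0.05 play); once the pin is clear the jar tips by itself away, to the tumbler's +x, within about 2 s, and rests on its stop at 0.8. A pin let go then springs back in.
- spare_jar: bystander: loose steel jar, 82 mm across and 158 mm tall with the same bar-topped cap, standing on the table on the far side from the knob; leave it
- scraper: bystander: dough scraper lying on the table on the robot's side of the tumbler: steel blade 110 x 100 x 4 mm, wooden handle 110 mm long and 20 mm thick
- brush: bystander: wooden brush lying on the table beyond the knob side
- roll: bystander: bread roll 84 mm across, 45 mm high, on the table behind the tumbler (the side to which the jar tips; it passes above the roll)
- bowl: bystander: steel bowl 140 mm across, 60 mm high, on the right of the table
- cup: bystander: white cup 74 mm across, 80 mm high, on the right of the table
- round_loaf: bystander: round loaf 150 mm across, 70 mm high, on the left of the table

How it is judged:
By the outcome, as a careful person would: the job done as asked, in the order asked, and still so for the second after the job is handed in, while the arm keeps its last pose, push and grip.
It also fails if it takes over 48 s, if anything falls off the work surface, if the arm or the gripper's body presses on something with over 40 N, if the wrist force passes 120 N, or if a joint passes its speed limit or range.

## Working session

There is one attempt and no reset: what is moved stays moved. The work goes in short steps, Python scripts to look and compute and a shell command to move; the robot and the scene stay as the last step left them, time stands still between calls to the robot, and variables do not carry over. Pictures are saved under pics/ and viewed, at most 10 in all, crops included, and the job is handed in when it is done.

```bash
mkdir -p pics; ls; python3 - <<'E'
from plant import readout, vision, ticket, manip
import cv2,numpy as np
np.set_printoptions(precision=4,suppress=True)
print(manip.tcp_to_tips)
for n in("scene","top"):
    im=vision.snapshot(n);cv2.imwrite(f"pics/{n}0.png",im)
    c=vision.get_calibration(n);print(n,c)
s=readout.get_state();print(s)
E
```

```text
pics
0.011
scene {'vertical_fov': 46.722234452484415, 'cx': 251.88269014851545, 'cy': 185.10643726496616, 'extrinsics': array([[ 0.6449, -0.569 ,  0.5103,  1.2616],
       [ 0.7642,  0.4738, -0.4375, -0.6565],
       [ 0.0071,  0.6721,  0.7404,  1.2002],
       [ 0.    ,  0.    ,  0.    ,  1.    ]])}
top {'vertical_fov': 45.94729940676248, 'cx': 257.04243754936783, 'cy': 187.02967457148986, 'extrinsics': array([[ 0.0145,  0.9865, -0.1631,  0.3155],
       [-0.9998,  0.0169,  0.013 , -0.0217],
       [ 0.0155,  0.1628,  0.9865,  1.3888],
       [ 0.    ,  0.    ,  0.    ,  1.    ]])}
{'time_s': 0.1, 'q': array([54.8314, 19.6347, 87.3704,  0.0001, 73.0753, -8.3657]), 'dq': array([ 0.0318, -0.006 , -0.2094,  0.0483, -0.0328,  0.0518]), 'effort': array([  0.0017, -43.4451, -24.6488,  -0.0002,   0.0047,  -0.    ]), 'tcp_pos': array([0.2365, 0.4683, 0.2417]), 'ee_rot': array([[-0.8926,  0.4509, -0.0008],
       [ 0.4509,  0.8926, -0.0011],
       [ 0.0002, -0.0014, -1.    ]]), 'ft_force': array([-0.2194,  0.0243,  0.2091]), 'moment': array([0.0104, 0.0309, 0.0264]), 'grasp_force': 0.0, 'width': 0.9998324781832055}
```

View pics/top0.png

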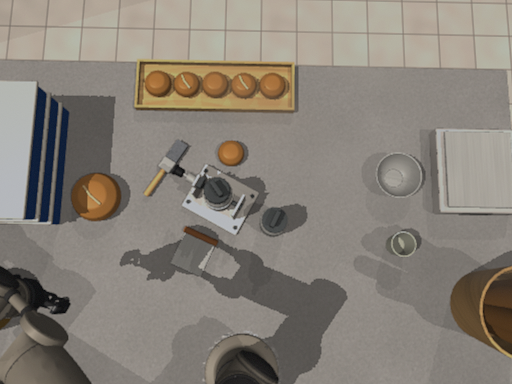

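View pics/scene0.png

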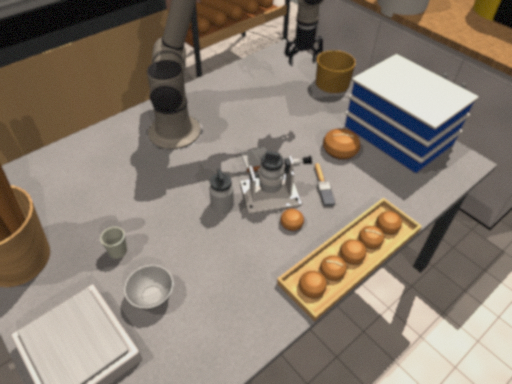

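The top view shows the tumbler at about (220,197), with the knob at the upper left (178,172) and the spare jar at (273,221). The scraper is below it and the roll above. I'll enlarge both views.

```bash
python3 - <<'E'
import cv2,numpy as np
a=cv2.imread("pics/top0.png")[150:250,160:270]; b=cv2.imread("pics/scene0.png")[140:220,230:330]
a=cv2.resize(a,(550,500),interpolation=cv2.INTER_CUBIC)
cv2.imwrite("pics/topc.png",a)
cv2.imwrite("pics/scenec.png",cv2.resize(b,(700,560),interpolation=cv2.INTER_CUBIC))
E
```

```text
(no output)
```

View pics/topc.png

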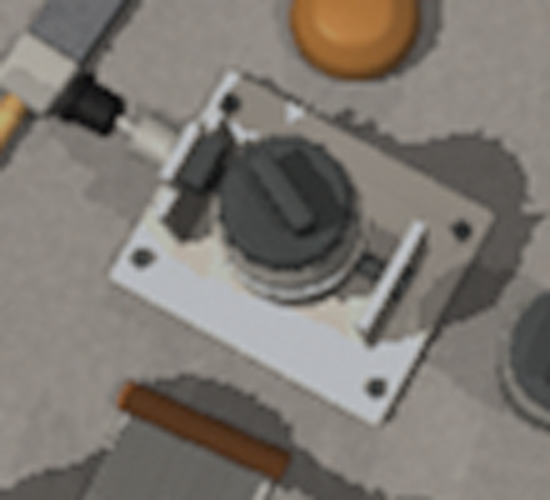

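The enlarged top view gives these crop pixels: plate corners at (235,70), (495,213), (380,425) and (110,275). The cap disc is centred near (288,203), the bar runs from (255,155) to (302,225), and the knob is at (93,102).

```bash
cat > h.py <<'E'
from plant import readout, vision, ticket, manip
import cv2,numpy as np
np.set_printoptions(precision=4,suppress=True)
def ray(c,u,v,z):
    f=192/np.tan(np.radians(c["vertical_fov"]/2)); E=c["extrinsics"]
    d=E[:3,:3]@np.array([(u-c["cx"])/f,-(v-c["cy"])/f,-1]); o=E[:3,3]
    return o+d*(z-o[2])/d[2]
def proj(c,P):
    f=192/np.tan(np.radians(c["vertical_fov"]/2)); E=c["extrinsics"]
    p=(np.asarray(P)-E[:3,3])@E[:3,:3]
    return np.c_[c["cx"]-f*p[:,0]/p[:,2], c["cy"]+f*p[:,1]/p[:,2]]
def tum(t,L):
    x,y,a=t;L=np.asarray(L,float);R=np.array([[np.cos(a),-np.sin(a),0],[np.sin(a),np.cos(a),0],[0,0,1]])
    return L@R.T+[x,y,0]
E
python3 - <<'E'
from h import *
from scipy.optimize import least_squares
c=vision.get_calibration("top")
px=lambda u,v:(160+(u+.5)/5-.5,150+(v+.5)/5-.5)
L=[[.075,.095,.014],[.075,-.095,.014],[-.075,-.095,.014],[-.075,.095,.014],[0,0,.178],[0,.1225,.145]]
U=np.array([px(*p) for p in [(233,70),(495,213),(380,425),(110,275),(288,203),(93,102)]])
for (u,v),l in zip(U,L): print(ray(c,u,v,l[2]))
r=least_squares(lambda t:(proj(c,tum(t,L))-U).ravel(),[.45,.06,0]); print(r.x,np.degrees(r.x[2])); print(r.fun.reshape(-1,2))
A,B=[ray(c,*px(*p),.208) for p in [(255,155),(302,225)]]
print(A,B,np.linalg.norm(A-B),(A+B)/2,np.degrees(np.arctan2(*(A-B)[1::-1]))) 
sc=vision.get_calibration("scene"); print(((proj(sc,tum(r.x,L))-[230,140])*7))
G=tum(r.x,[[0,0,.2],[0,.12,.145],[0,.136,.145]]);print(G)
E
```

```text
[0.6136 0.1188 0.014 ]
[ 0.5267 -0.0448  0.014 ]
[0.3959 0.0229 0.014 ]
[0.4845 0.1895 0.014 ]
[0.5051 0.0699 0.178 ]
[0.5655 0.1829 0.145 ]
[ 0.5057  0.0719 -0.4899] -28.069099397793664
[[-0.4854 -0.9495]
 [ 0.8047 -0.1326]
 [-0.144   0.3656]
 [-0.4936  0.0842]
 [-0.7021 -0.2301]
 [ 1.0175  0.7859]]
[0.5258 0.0858 0.208 ] [0.4888 0.06   0.208 ] 0.04514021645284509 [0.5073 0.0729 0.208 ] 34.964718249931856
[[493.6373 440.72  ]
 [119.4327 501.5045]
 [ 61.0736 281.0657]
 [413.883  227.6302]
 [284.9356 127.9906]
 [528.6261 141.0536]]
[[0.5057 0.0719 0.2   ]
 [0.5621 0.1777 0.145 ]
 [0.5697 0.1919 0.145 ]]
```

View pics/scenec.png

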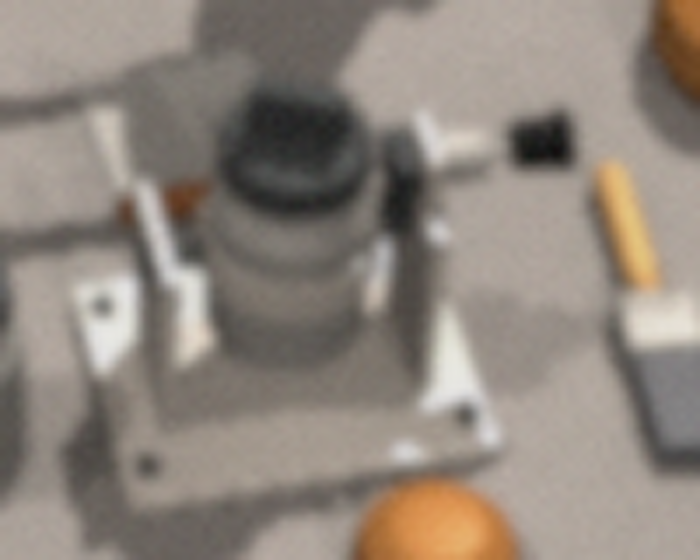

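The fit is consistent to about 1 px. The tumbler is at (0.506, 0.072) with yaw -28°, the cap bar lies at about 35° in the world (about 63° loose), and the knob grip is at about (0.562, 0.178). I'll move above the cap.

```bash
python3 -m pendant '{"motion":[1,-42,-23,-18,0, 1,-84,-46,-36,0, 1,-126,-69,-54,0, 1,-168,-92,-72,0, 1,-210,-115,-90,0]}' 40; python3 -m pendant '{"motion":[1,-42,-23,0,0, 1,-84,-46,0,0, 1,-126,-69,0,0, 1,-168,-92,0,0, 1,-209,-115,0,0]}'; python3 -m pendant '{"motion":[1,0,0,0,-8, 1,0,0,0,-16, 1,0,0,0,-24, 1,0,0,0,-32, 1,0,0,0,-40]}'; python3 -m pendant '{"motion":[1,0,0,0,-8, 1,0,0,0,-16, 1,0,0,0,-22,1,0,0,0,-22]}'
python3 - <<'E'
from h import *
s=readout.get_state();c=vision.get_calibration("wrist");im=vision.snapshot("wrist")
np.save("w1.npy",c["extrinsics"]);cv2.imwrite("pics/w1.png",im)
print(s["tcp_pos"],s["ee_rot"],s["q"],c)
E
```

```text
time_s: 0.6
tcp_pos: [0.3697, 0.274, 0.3308]
ee_rot: [[-0.893, 0.451, -0.0], [0.451, 0.893, -0.0], [0.0, -0.0, -1.0]]
ft_force: [1.0, -0.1, -0.0]
width: 0.998
grasp_force: 0.0
time_s: 1.1
tcp_pos: [0.5046, 0.077, 0.33]
ee_rot: [[-0.892, 0.451, -0.0], [0.451, 0.892, 0.0], [0.0, 0.0, -1.0]]
ft_force: [0.8, 0.5, 0.0]
width: 1.001
grasp_force: 0.0
time_s: 1.6
tcp_pos: [0.5037, 0.0788, 0.3298]
ee_rot: [[-0.972, -0.234, -0.001], [-0.234, 0.972, 0.0], [0.001, 0.0, -1.0]]
ft_force: [0.4, -0.4, -0.2]
width: 0.998
grasp_force: 0.0
time_s: 2.0
tcp_pos: [0.5038, 0.0788, 0.3299]
ee_rot: [[-0.817, -0.577, -0.001], [-0.577, 0.817, 0.0], [0.001, 0.001, -1.0]]
ft_force: [-0.1, 0.7, 0.1]
width: 0.999
grasp_force: 0.0
[0.5038 0.0788 0.3299] [[-0.8167 -0.5771 -0.0008]
 [-0.5771  0.8167  0.0001]
 [ 0.0006  0.0005 -1.    ]] [   0.2744   14.919    80.1168    0.0046   85.0101 -124.971 ] {'vertical_fov': 64.15212528765697, 'cx': 259.3256321134127, 'cy': 190.7321733361661, 'extrinsics': array([[-0.5777, -0.7821, -0.2338,  0.4429],
       [ 0.8163, -0.5528, -0.1675,  0.0361],
       [ 0.0017, -0.2876,  0.9578,  0.4606],
       [ 0.    ,  0.    ,  0.    ,  1.    ]])}
```

View pics/w1.png

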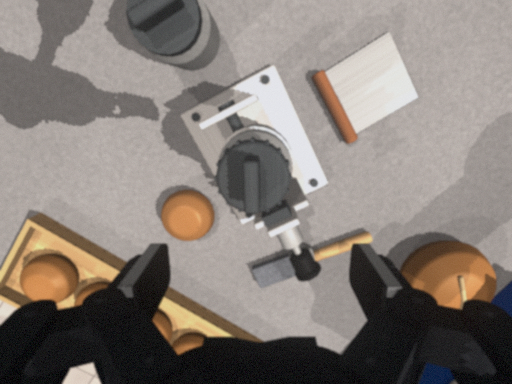

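The wrist picture shows the cap disc centred near (253,177), with its bar roughly vertical in the image. The knob is at (305,264) and the base plate is clear. I'll crop in to get exact points.

```bash
python3 - <<'E'
import cv2
a=cv2.imread("pics/w1.png")[55:295,170:340]
cv2.imwrite("pics/w1c.png",cv2.resize(a,None,fx=2.5,fy=2.5,interpolation=cv2.INTER_CUBIC)*1)
g=cv2.convertScaleAbs(cv2.resize(cv2.imread("pics/w1.png")[130:290,200:330],None,fx=3.75,fy=3.75,interpolation=cv2.INTER_CUBIC),alpha=1.8,beta=0)
cv2.imwrite("pics/w1c.png",g)
E
```

```text
(no output)
```

View pics/w1c.png

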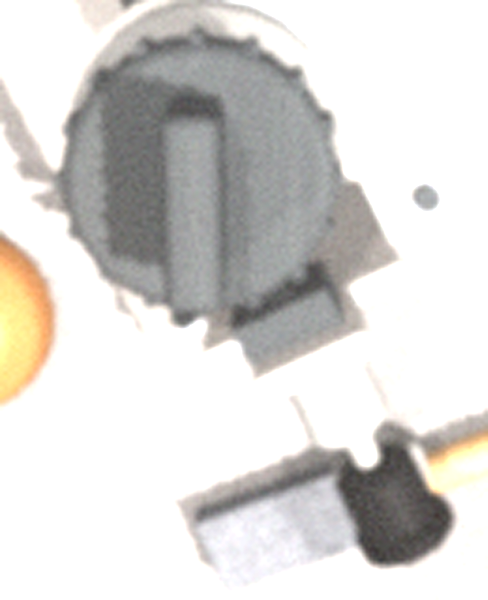

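The bar's top face has its axis from (193,116) to (196,312) in this crop. The disc is centred at (199,181), and the knob runs from (382,465) to (407,548).

```bash
python3 - <<'E'
from h import *
from scipy.optimize import least_squares
c=vision.get_calibration("wrist");t=vision.get_calibration("top")
c["extrinsics"]=np.load("w1.npy")
q=lambda u,v:(200+(u+.5)/3.75-.5,130+(v+.5)/3.75-.5)
A=ray(c,*q(193,116),.208);B=ray(c,*q(196,312),.208)
print("bar",A,B,np.linalg.norm(A-B),(A+B)/2,np.degrees(np.arctan2(*(B-A)[1::-1])))
print("disc",ray(c,*q(199,181),.178)); print("knob",ray(c,*q(395,505),.147))
px=lambda u,v:(160+(u+.5)/5-.5,150+(v+.5)/5-.5)
Lt=[[.075,.095,.014],[.075,-.095,.014],[-.075,-.095,.014],[-.075,.095,.014],[0,0,.178],[0,.1225,.145]]
Ut=np.array([px(*p) for p in [(233,70),(495,213),(380,425),(110,275),(288,203),(93,102)]])
Lw=[[.075,-.095,.014],[-.075,-.095,.014],[-.075,.095,.014],[0,0,.178],[0,0,.208],[0,.1225,.146]]
Uw=np.array([(181,112),(274,66),(327,183),q(199,181),q(194.5,214),q(395,505)])
f=lambda x:(proj(c,tum(x,Lw))-Uw).ravel()
r=least_squares(f,[.5,.07,-.49]);print("wrist",r.x);print(r.fun.reshape(-1,2))
r=least_squares(lambda x:np.r_[f(x)/1.5,(proj(t,tum(x,Lt))-Ut).ravel()],[.5,.07,-.49]);print("both",r.x)
print(tum(r.x,[[0,0,.2],[0,.12,.145],[0,.136,.145]]))
E
```

```text
bar [0.487  0.0595 0.208 ] [0.5249 0.0867 0.208 ] 0.04664382548756915 [0.506  0.0731 0.208 ] 35.70788868907934
disc [0.5051 0.0731 0.178 ]
knob [0.5613 0.1851 0.147 ]
wrist [ 0.5046  0.0743 -0.4947]
[[-2.7291  1.9634]
 [-0.1151 -2.7489]
 [ 1.1049  1.4503]
 [ 1.3579  0.3193]
 [ 2.0431  0.2093]
 [-2.9154 -0.8466]]
both [ 0.5049  0.0737 -0.4939]
[[0.5049 0.0737 0.2   ]
 [0.5618 0.1793 0.145 ]
 [0.5693 0.1934 0.145 ]]
```

The cap is at (0.5057, 0.0732) and the tool is already aligned with the bar. I'll centre it, descend to a TCP height of 0.194 and grip.

```bash
python3 -m pendant '{"motion":[0.6,2,-6,30,0, 0.6,2,-6,65,0, 0.6,2,-6,100,0, 0.6,2,-6,125,0, 0.6,2,-6,136,0]}' 60; python3 -m pendant '{"motion":[0.6,0,0,0,0, 0.1,0,0,0,0, 0.1,0,0,0,0, 0,0,0,0,0, 0,0,0,0,0]}' 60; python3 -m pendant '{"motion":[0,0,0,0,0, 0,0,0,0,0,0,0,0,0,0]}' 60
```

```text
time_s: 2.55
tcp_pos: [0.5044, 0.0728, 0.1918]
ee_rot: [[-0.819, -0.574, -0.004], [-0.574, 0.819, 0.0], [0.004, 0.003, -1.0]]
ft_force: [-0.6, 0.4, 0.9]
width: 0.6
grasp_force: 0.0
time_s: 3.05
tcp_pos: [0.5063, 0.0728, 0.1959]
ee_rot: [[-0.817, -0.576, 0.003], [-0.576, 0.817, 0.0], [-0.002, -0.001, -1.0]]
ft_force: [-2.2, -1.7, 5.5]
width: 0.154
grasp_force: 60.1
time_s: 3.35
tcp_pos: [0.5063, 0.0728, 0.1959]
ee_rot: [[-0.817, -0.576, 0.003], [-0.576, 0.817, 0.0], [-0.002, -0.001, -1.0]]
ft_force: [-1.2, -1.1, 5.7]
width: 0.148
grasp_force: 60.1
```

The bar is gripped at the expected width. I'll turn it clockwise, which is positive about tool z, in stages.

```bash
M='python3 -c "
from h import *
s=readout.get_state();r=s[\"ee_rot\"];print(\"yawx\",np.degrees(np.arctan2(-r[1,0],-r[0,0])),s[\"moment\"],s[\"ft_force\"],s[\"tcp_pos\"])"'
python3 -m pendant '{"motion":[0,0,0,0,5, 0,0,0,0,11, 0,0,0,0,17, 0,0,0,0,23, 0,0,0,0,29]}' 60; eval "$M"; python3 -m pendant '{"motion":[0,0,0,0,6, 0,0,0,0,12, 0,0,0,0,18, 0,0,0,0,24, 0,0,0,0,28]}' 60; eval "$M"; python3 -m pendant '{"motion":[0,0,0,0,2, 0,0,0,0,4, 0,0,0,0,6, 0,0,0,0,7, 0,0,0,0,7]}' 60; eval "$M"
```

```text
time_s: 3.85
tcp_pos: [0.5062, 0.0732, 0.1959]
ee_rot: [[-0.995, -0.104, 0.002], [-0.104, 0.995, 0.001], [-0.002, 0.0, -1.0]]
ft_force: [-0.6, 1.4, 6.2]
width: 0.155
grasp_force: 59.8
yawx 5.95020183948298 [0.3573 0.5247 0.1068] [-0.5847  1.4084  6.1603] [0.5062 0.0732 0.1959]
time_s: 4.35
tcp_pos: [0.5061, 0.0737, 0.1958]
ee_rot: [[-0.927, 0.375, 0.002], [0.375, 0.927, 0.002], [-0.001, 0.002, -1.0]]
ft_force: [0.7, 6.4, 2.3]
width: 0.153
grasp_force: 59.1
yawx -22.010880656280627 [0.8702 0.2393 0.1321] [0.7365 6.45   2.3051] [0.5061 0.0737 0.1958]
time_s: 4.85
tcp_pos: [0.5062, 0.0739, 0.1958]
ee_rot: [[-0.877, 0.481, 0.002], [0.481, 0.877, 0.002], [-0.001, 0.003, -1.0]]
ft_force: [-0.9, 4.4, 5.4]
width: 0.151
grasp_force: 59.9
yawx -28.768887927488713 [0.6347 0.5301 0.4422] [-0.936   4.4182  5.4348] [0.5062 0.0739 0.1958]
```

The moment has risen to 0.44 N m, so the stop is near. I'll press a little further to confirm.

```bash
M='python3 -c "
from h import *
s=readout.get_state();r=s[\"ee_rot\"];print(\"yawx\",np.degrees(np.arctan2(-r[1,0],-r[0,0])),s[\"moment\"],s[\"ft_force\"],s[\"tcp_pos\"])"'
python3 -m pendant '{"motion":[0,0,0,0,1.5, 0,0,0,0,3, 0,0,0,0,3,0,0,0,0,3]}' 100 >/dev/null; eval "$M"; python3 -m pendant '{"motion":[0,0,0,0,1.5, 0,0,0,0,3, 0,0,0,0,3,0,0,0,0,3]}' 100 >/dev/null; eval "$M"
```

```text
yawx -31.55972814428091 [0.6829 0.6021 1.8838] [-1.0884  4.9052  5.7017] [0.5062 0.0739 0.1959]
yawx -34.422747527352946 [0.7605 0.6197 2.8575] [-0.6287  4.1802  6.9009] [0.5061 0.0739 0.196 ]
```

The moment climbs to 2.9 N m with only the pads flexing, so the cap is on its hard stop at about -28.5°. I'll release, rise, rotate for the knob and look.

```bash
python3 -m pendant '{"motion":[0.7,0,0,0,0, 0.7,0,0,0,0, 0.7,0,0,0,0, 0.7,0,0,-20,0, 0.7,0,0,-60,0]}' 40 >/dev/null;  python3 -m pendant '{"motion":[0.7,0,0,-40,8, 0.7,0,0,-60,16, 0.7,0,0,-60,24, 0.7,0,0,-60,32, 0.7,0,0,-60,40]}' >/dev/null; python3 -m pendant '{"motion":[0.7,0,0,0,8, 0.7,0,0,0,16, 0.7,0,0,0,24, 0.7,0,0,0,32, 0.7,0,0,0,40]}' >/dev/null; python3 -m pendant '{"motion":[0.7,0,0,0,4, 0.7,0,0,0,4, 0.7,0,0,0,4]}'
python3 - <<'E'
from h import *
s=readout.get_state();c=vision.get_calibration("wrist");im=vision.snapshot("wrist")
np.save("w2.npy",c["extrinsics"]);cv2.imwrite("pics/w2.png",im)
P=tum([.5062,.0735,np.radians(-28.5)],[[0,0,.2],[0,.12,.145],[0,.1225,.145],[0,.108,.145],[0,.137,.145]])
print(P,proj(c,P)); d=P[1]-s["tcp_pos"]; print(s["tcp_pos"],d@s["ee_rot"]*1e3)
E
```

```text
time_s: 7.45
tcp_pos: [0.5057, 0.0726, 0.3142]
ee_rot: [[0.481, 0.877, -0.0], [0.877, -0.481, 0.0], [-0.0, -0.0, -1.0]]
ft_force: [0.3, -0.8, -0.2]
width: 0.702
grasp_force: 0.0
[[0.5062 0.0735 0.2   ]
 [0.5635 0.179  0.145 ]
 [0.5647 0.1812 0.145 ]
 [0.5577 0.1684 0.145 ]
 [0.5716 0.1939 0.145 ]] [[260.4895 188.4671]
 [260.0536  42.0879]
 [260.0467  39.0055]
 [260.0862  56.6611]
 [260.0061  20.8033]]
[0.5057 0.0726 0.3142] [121.0528  -0.4336 169.1542]
```

View pics/w2.png

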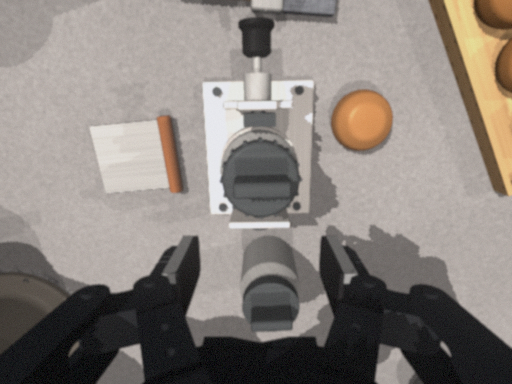

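The cap bar now lies square with the tumbler, at (260,178), so the cap is tight. The knob shows at rows 18–57, column 256.5, about 2–3 mm to the tool's -y of the prediction. I'll move over it and descend.

```bash
python3 -m pendant '{"motion":[0.7,40,-1,0,0, 0.7,80,-2,0,0, 0.7,120,-2.5,0,0, 0.7,120,-2.5,20,0, 0.7,120,-2.5,60,0]}' 40 >/dev/null;  python3 -m pendant '{"motion":[0.7,0,0,35,0, 0.7,0,0,70,0, 0.7,0,0,100,0, 0.7,0,0,117,0, 0.7,0,0,117,0]}'; python3 -m pendant '{"motion":[0.7,0,0,0,0]}'
python3 - <<'E'
from h import *
s=readout.get_state();c=vision.get_calibration("wrist");im=vision.snapshot("wrist")
cv2.imwrite("pics/w3.png",im)
P=tum([.5062,.0735,np.radians(-28.5)],[[0,.12,.145]])
print(s["tcp_pos"],(P[0]-s["tcp_pos"])@s["ee_rot"]*1e3)
E
```

```text
time_s: 8.5
tcp_pos: [0.5598, 0.1788, 0.1344]
ee_rot: [[0.481, 0.877, -0.006], [0.877, -0.481, -0.001], [-0.004, -0.005, -1.0]]
ft_force: [-0.2, 0.3, 0.1]
width: 0.702
grasp_force: 0.0
time_s: 8.6
tcp_pos: [0.5617, 0.1792, 0.1377]
ee_rot: [[0.481, 0.877, 0.0], [0.877, -0.481, 0.0], [0.0, 0.0, -1.0]]
ft_force: [0.8, -0.1, 0.8]
width: 0.699
grasp_force: 0.0
[0.5617 0.1792 0.1377] [ 0.65    1.6519 -7.2809]
```

View pics/w3.png

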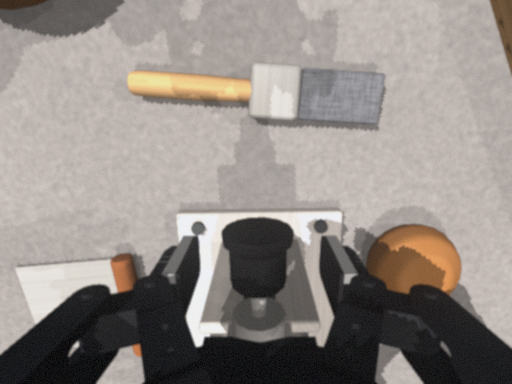

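The knob is centred between the fingers at (258,258), with the flange on the outer side. I'll close and then pull along tool +x.

```bash
python3 -m pendant '{"motion":[0.2,0,0,0,0, 0.1,0,0,0,0, 0,0,0,0,0, 0,0,0,0,0, 0,0,0,0,0]}' 100; python3 -m pendant '{"motion":[0,2,0,0,0, 0,5,0,0,0, 0,8,0,0,0, 0,11,0,0,0, 0,14,0,0,0]}' 100; python3 -m pendant '{"motion":[0,1,0,0,0, 0,2,0,0,0, 0,3,0,0,0, 0,3,0,0,0, 0,3,0,0,0]}' 100
```

```text
time_s: 9.15
tcp_pos: [0.5612, 0.1795, 0.1387]
ee_rot: [[0.481, 0.877, 0.001], [0.877, -0.481, 0.001], [0.001, 0.0, -1.0]]
ft_force: [-2.6, -0.6, 5.6]
width: 0.273
grasp_force: 93.5
time_s: 9.65
tcp_pos: [0.5667, 0.19, 0.1386]
ee_rot: [[0.481, 0.877, -0.003], [0.877, -0.481, -0.003], [-0.004, -0.001, -1.0]]
ft_force: [-8.0, -7.8, 9.8]
width: 0.279
grasp_force: 94.5
time_s: 10.15
tcp_pos: [0.5681, 0.1926, 0.1385]
ee_rot: [[0.481, 0.877, -0.003], [0.877, -0.481, -0.003], [-0.004, -0.001, -1.0]]
ft_force: [-9.6, -8.0, 10.0]
width: 0.275
grasp_force: 94.5
```

That is 14.8 mm of travel at about 11.6 N. I'll continue to the hard stop.

```bash
python3 -m pendant '{"motion":[0,1,0,0,0, 0,2,0,0,0, 0,3,0,0,0, 0,3,0,0,0, 0,3,0,0,0]}' 110|grep -E "tcp|ft"; python3 -m pendant '{"motion":[0,0.5,0,0,0, 0,1,0,0,0, 0,1,0,0,0,0,1,0,0,0]}' 110|grep -E "tcp|ft|wid"
```

```text
tcp_pos: [0.5687, 0.1938, 0.1385]
ft_force: [-11.9, -13.6, 12.5]
tcp_pos: [0.5687, 0.1938, 0.1385]
ft_force: [-14.7, -15.9, 14.1]
width: 0.268
```

The pin has stopped at 16.1 mm and the force is rising (21 N), so it is fully back. I'll wait for the jar to tip, then look.

```bash
for i in 1 2 3 4 5; do python3 -m pendant '{"motion":[0,0,0,0,0,0,0,0,0,0,0,0,0,0,0,0,0,0,0,0,0,0,0,0,0]}' 110|grep -E "tcp|ft_|time"; done
python3 - <<'E'
from h import *
a=vision.snapshot("top")[130:260,130:300];b=vision.snapshot("scene")[120:250,190:360]
cv2.imwrite("pics/end.png",cv2.resize(np.hstack([a,b]),None,fx=2.3,fy=2.3,interpolation=cv2.INTER_CUBIC))
E
```

```text
time_s: 11.55
tcp_pos: [0.5687, 0.1938, 0.1385]
ft_force: [-13.8, -16.4, 14.5]
time_s: 12.05
tcp_pos: [0.5687, 0.1938, 0.1385]
ft_force: [-13.8, -17.2, 13.1]
time_s: 12.55
tcp_pos: [0.5687, 0.1938, 0.1385]
ft_force: [-13.5, -16.7, 13.7]
time_s: 13.05
tcp_pos: [0.5687, 0.1938, 0.1385]
ft_force: [-14.4, -16.1, 12.9]
time_s: 13.55
tcp_pos: [0.5687, 0.1938, 0.1385]
ft_force: [-14.3, -15.8, 12.8]
```

View pics/end.png

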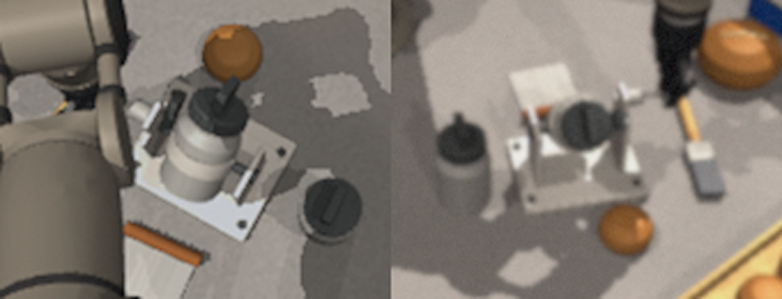

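Both views show the jar tipped over toward the roll, with its cap at (215,105) left and (585,125) right. The gripper is still on the knob, and the spare jar, scraper, brush and roll have not been disturbed.

```bash
python3 -c "
from plant import ticket
print(ticket.hand_in())"
```

```text
the job is handed in; nothing more can be done
None
```

I screwed the cap tight to its hard stop, then pulled the lock pin fully back; the jar has tipped over, the gripper is still holding the knob back, and the job is handed in at about 14 s on the robot clock.

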